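# Hold the loaded bar in the beam of the light gauge

### The job

One of the two steel bars is next for measuring: the one whose stand is on the round loading disc, not the one whose stand is in the rectangular waiting tray. Take that bar out of its stand, pass its lower end down through the slot in the gauge's guard plate that matches its section, and finish while still gripping it there: upright and still, its lower end clearly past the beam line between the two sensor lenses but clear of the gauge's floor, and not pushed hard against the guard. Leave the other bar and everything else lying about where it is.

Things in the scene. Friction and masses are not known exactly. Their poses are not given: they have to be found in the camera images.
- blade: The wide thin steel bar, 36 (x) x 8 (y) x 140 (z) mm, 0.25 to 0.40 kg, loose, standing upright in its own stand at the start, x and y as the stand's to a degree or two. Its lower 8 mm taper in, by 2 mm a side at the end; a half turn about z is the same. Origin: centre of its lower end face; z points to its top, 140 mm up. Fits the long thin slot only.
- key: The narrow thick steel bar, 24 (x) x 14 (y) x 140 (z) mm, 0.29 to 0.47 kg, loose, standing upright in its own stand at the start, x and y as the stand's to a degree or two. Its lower 8 mm taper in, by 2 mm a side at the end; a half turn about z is the same. Origin: centre of its lower end face; z points to its top, 140 mm up. Fits the short thick slot only.
- blade_stand: Aluminium stand of the wide thin bar, 60 (x) x 44 (y) x 40 (z) mm, fixed, on the loading disc or in the waiting tray, its underside 6 mm above the table. A pocket 38 x 10 mm in its top, 30 mm deep, holds the bar: its lower end starts 10 mm above the stand's underside and 110 mm stand out. Origin: centre of underside.
- key_stand: Aluminium stand of the narrow thick bar, 60 (x) x 44 (y) x 40 (z) mm, fixed, on the loading disc or in the waiting tray, its underside 6 mm above the table. A pocket 26 x 16 mm in its top, 30 mm deep, holds the bar: its lower end starts 10 mm above the stand's underside and 110 mm stand out. Origin: centre of underside.
- load_disc: The round loading disc: flat bare steel disc, diameter 116 mm, 6 mm thick, fixed on the table. Origin: centre of its underside. One of the two stands is centred on it; that stand's bar is the one to measure.
- wait_tray: The rectangular waiting tray: grey plastic, 130 x 120 mm with a 12 mm high rim and a 6 mm thick floor, fixed on the table. Origin: centre of its underside. The other stand is centred in it.
- gauge: Light-beam gauge, fixed, 150 (x) x 200 (y) x 110 (z) mm. Base 12 mm thick, its top the floor under the slots; a black sensor pillar at each y end with a round lens on the inner face; on top an aluminium guard plate, z 100 to 110 mm, with two slots 76 mm apart along y; x sides open. Beam line from lens to lens along y at x = 0, z = 70 mm, under both slots. Origin: centre of underside.
- wide_slot (a point): Centre of the mouth of the long thin slot, in the top face of the guard plate: 38 mm along the gauge's x, 10 mm along its y (2 mm more than the wide thin bar each way), straight through the plate. On the gauge's +y side. Axes as the gauge: z up out of the slot.
- short_slot (a point): Centre of the mouth of the short thick slot, in the top face of the guard plate: 26 mm along the gauge's x, 16 mm along its y (2 mm more than the narrow thick bar each way), straight through the plate. On the gauge's -y side. Axes as the gauge: z up out of the slot.
- ring_gauge: Bystander: loose steel ring, diameter 60 mm, bore 34 mm, 22 mm high. Origin: centre of its underside.
- clip_a: Bystander: loose orange plastic stage clip, 60 x 22 x 12 mm. Origin: centre of its underside.
- clip_b: Bystander: a second loose orange clip like the first.
- mouse: Bystander: black computer mouse, 105 x 60 x 32 mm. Origin: centre of its underside.
Mind the look-alikes: they are no part of the job. Leave any purple look-alike of the blade alone. There is more than one size of the load_disc; the one meant has the size given above.

How it is judged:
By the outcome, as a careful person would: the job done as asked, in the order asked, and still so for the second after the job is handed in, while the arm keeps its last pose, push and grip.
It also fails if it takes over 50 s, if anything falls off the work surface, if the arm or the gripper's body presses on something with over 40 N, if the wrist force passes 120 N, or if a joint passes its speed limit or range.

### The arm

A 6-joint arm with a two-finger parallel gripper is mounted at the origin on the work surface. World frame = base frame: x ahead of the robot, y to its left, z up, the work surface at z = 0. Lengths are in m, angles in degrees, forces in N, time in s.
With the tool pointing down it reaches from about 0.25 to 0.725 m from the base axis. Payload 9.7 kg.
Tool frame: the origin (TCP) lies at the very end of the fingers, on their centre line; the grasp point (between the pads) lies 19 mm behind it (bot.grip_depth is the distance from the TCP to the grasp point, in m); z points along the fingers, y is the direction in which the jaws open and shut (so a half turn about z gives the same grasp; the last joint's range is limited). The gripper opens to 85 mm and grips with 20 to 120 N. Pads are 22 mm wide; open, the fingers measure 114 mm over their backs; the gripper's body (76 mm by 85 mm) begins 54 mm behind the grasp point. The pads swing forward as they close: fully open they stand 13 mm farther back than shut.
Start: joints at [-71.047, 4.979, 10.078, 95.1, 0, 90], TCP at [0.179, -0.52, 0.231] pointing down, gripper open.
Joint ranges: [-179.16, 179.16], [-48.56, 103.87], [-65.8, 70.77], [-126.05, 130.52], [-82.76, 87.17], [-180, 180]. Speed limits (degrees/s): [127.2, 127.2, 147.25, 180, 180, 180].

### API

Orientations are given as [roll, pitch, yaw] about the fixed x, y, z axes, in that order (R = Rz(yaw) Ry(pitch) Rx(roll)).
In Python, from workcell import bot, viewer gives the robot as it stands.
- The arm moves only by the tool arm_command, never from a script. Its argument "motion" is a list of rows, each a list of 3 entries, a list of its own where there are three numbers: the opening, from 0 (shut) to 1 (fully open), then the shift along the tool's x, y, z in units of 60 mm (1.0 is 60 mm), then the turn, a rotation vector about the tool's x, y, z in units of 6 degrees (1.0 is 6 degrees). A call has 1 to 12 rows; each row shifts and turns the commanded pose from where the row before left it, along the tool's axes as they then stand; what a row does not reach is not made up. A row lasts 1/8 s, in which the tool goes at most 62.5 mm and 10.7 degrees, less where a joint would pass 70% of its speed; a pose out of reach is approached as far as the arm can. A call is refused whole if a number of a shift passes 1 or a number of a turn 1, either way. A call with a gripper value outside its range is refused whole. The fingers move at their own pace and stop on an object; "newtons" is the grip in N (left out, the last holds). Time passes only in rows, so rows that do not move let the fingers close. It gives the time, the measured TCP pose, the force and the opening at its end, in the units of the state.
- bot.get_obs(): the state, without advancing time (a new reading comes with each control period).
- viewer.camera(name): name is "scene" or "top" or "wrist"; returns the picture (400x640x3 uint8, blue, green, red); there is no depth.
- viewer.calibration(name): a dict with "fx", "fy", "cx", "cy" (pixels), "k1" (the pictures are not rectified: a ray, as slopes to the right and down, at radius r is drawn at 1 + k1 r^2 times it, then the intrinsics apply), "T" (4x4, takes a point from camera to world coordinates). Camera axes: x right, y down, z forward; pixel columns grow to the right and rows downward; lengths in m; the calibration is good to about 2 mm. A picture is of the moment at which its call begins: read the wrist's pose just before it. calibration takes no time and is no camera call; for the wrist camera it gives the pose at the moment of the call.
- bot.job_done(): hands the job in, once; it reports no verdict.
The state is a dict: "time": time; "q": joint angles; "qd": joint speeds; "joint_efforts": joint torques, N m; "ee_pos": TCP position; "tcp_rot": TCP orientation; "wrist_force": force on the tool from outside, world axes, zero at the start; "torque": the same for the moment, N m; "opening": finger opening in m.
Only numpy, scipy, OpenCV 4.12 (cv2) and the standard library are available. Lean on these libraries where they do the work, as an engineer would, in place of code of your own. Each camera call takes 0.05 s, during which the arm holds its last target.

## Working session

There is one attempt and no reset: what is moved stays moved. The work goes in short steps, Python scripts to look and compute and a tool call to move; the robot and the scene stay as the last step left them, time stands still between calls to the robot, and variables do not carry over. Pictures are saved under pics/ and viewed, and the job is handed in when it is done.

Besides the shell and the picture viewer there is one more tool, called as name(argument=value, ...), one argument or row to a line, values as JSON. arm_command: Moves the arm, as the interface text tells. Its arguments: {"type":"object","properties":{"motion":{"type":"array"},"newtons":{"type":"number"}},"required":["motion"]}

```bash
ls; mkdir -p pics; python3 - <<'E'
from workcell import bot, viewer
import cv2
print(bot.get_obs())
for n in ("scene","top"):
    im=viewer.camera(n); cv2.imwrite(f"pics/{n}0.png",im); print(n,viewer.calibration(n))
E
```

```text
pics
{'time': 0.0, 'q': array([-7.10487520e+01,  5.01126210e+00,  1.00343790e+01,  9.51008335e+01,
        6.91184388e-04,  9.00012224e+01]), 'qd': array([ 0.12934191,  0.00457818, -0.06958182, -0.01082118,  0.06551036,
        0.09318463]), 'joint_efforts': array([ 5.29457539e-04, -5.20395541e+01,  4.64796317e+01,  1.63446693e-02,
        7.77834816e-05,  1.61836232e-05]), 'ee_pos': array([ 0.17854549, -0.51996001,  0.23058086]), 'tcp_rot': array([-1.79922283e+02, -6.89525686e-04,  1.89500247e+01]), 'wrist_force': array([ 0.64663459,  0.09920961, -0.59042329]), 'torque': array([ 0.08002443, -0.02666424, -0.05104965]), 'opening': 0.08517329827861961}
scene {'fx': 418.06789237343196, 'fy': 418.06789237343196, 'cx': 317.8898614831949, 'cy': 203.28233784530957, 'k1': -0.09036407894776363, 'T': array([[-0.5340799 ,  0.67955945, -0.50294892,  1.00827003],
       [ 0.84530403,  0.41879578, -0.33176979,  0.35699684],
       [-0.01482441, -0.60233632, -0.79810475,  0.81356197],
       [ 0.        ,  0.        ,  0.        ,  1.        ]])}
top {'fx': 416.34123051470624, 'fy': 416.34123051470624, 'cx': 319.2942849105557, 'cy': 196.19936079451173, 'k1': -0.013715389078318421, 'T': array([[-0.0032617 , -0.98649866,  0.16373682,  0.41190083],
       [-0.99995294,  0.00471356,  0.00847933,  0.05422054],
       [-0.00913663, -0.16370146, -0.98646761,  0.90824096],
       [ 0.        ,  0.        ,  0.        ,  1.        ]])}
```

View pics/scene0.png

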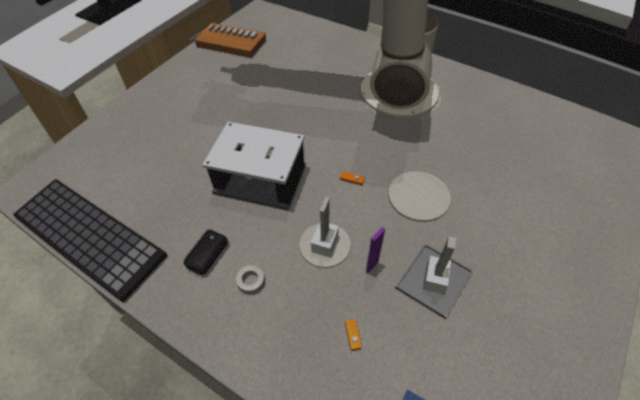

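View pics/top0.png

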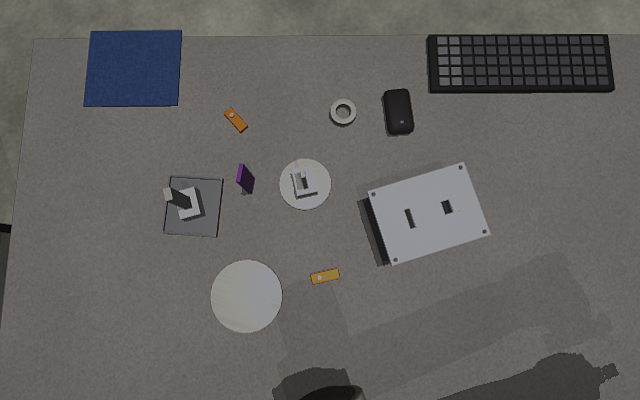

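The scene view shows a stand on the smaller disc at (325,245), another stand in the grey tray at (435,278), an empty larger disc at (420,195), a purple look-alike at (375,250), and the gauge at (255,165). I'll enlarge the candidates.

```bash
python3 - <<'E'
import cv2,numpy as np
s=cv2.imread("pics/scene0.png");t=cv2.imread("pics/top0.png")
a=cv2.resize(s[185:325,285:485],(800,560),interpolation=cv2.INTER_CUBIC);cv2.imwrite("pics/c1.png",a)
a=cv2.resize(t[145:245,155:345],(798,420),interpolation=cv2.INTER_CUBIC)
cv2.imwrite("pics/c2.png",a)
a=cv2.resize(t[155:275,350:500],(750,600),interpolation=cv2.INTER_CUBIC);cv2.imwrite("pics/c3.png",a)
a=cv2.resize(s[115:215,195:315],(720,600),interpolation=cv2.INTER_CUBIC);cv2.imwrite("pics/c4.png",a)
E
```

```text
(no output)
```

View pics/c1.png

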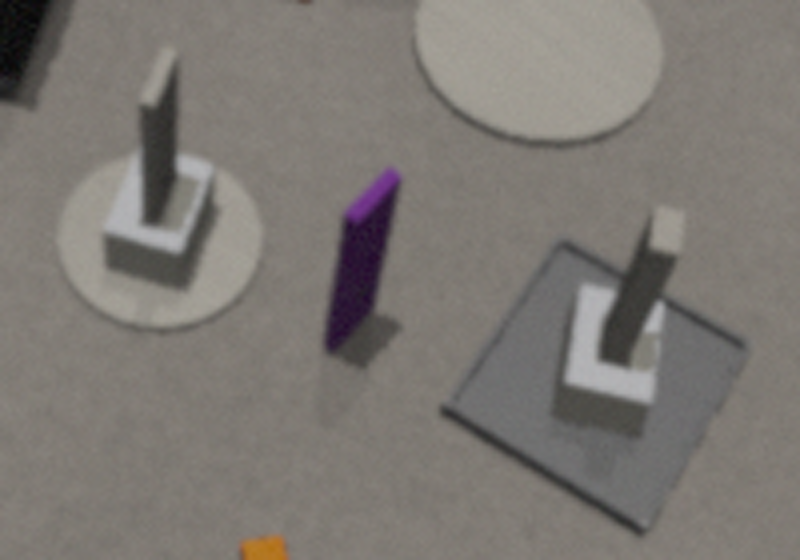

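View pics/c2.png

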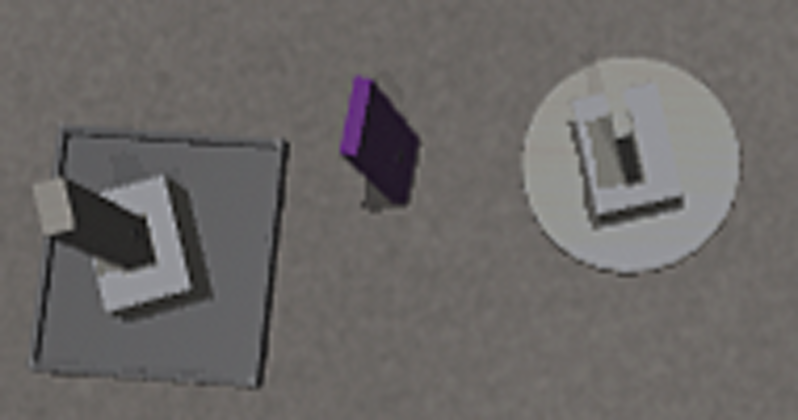

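View pics/c3.png

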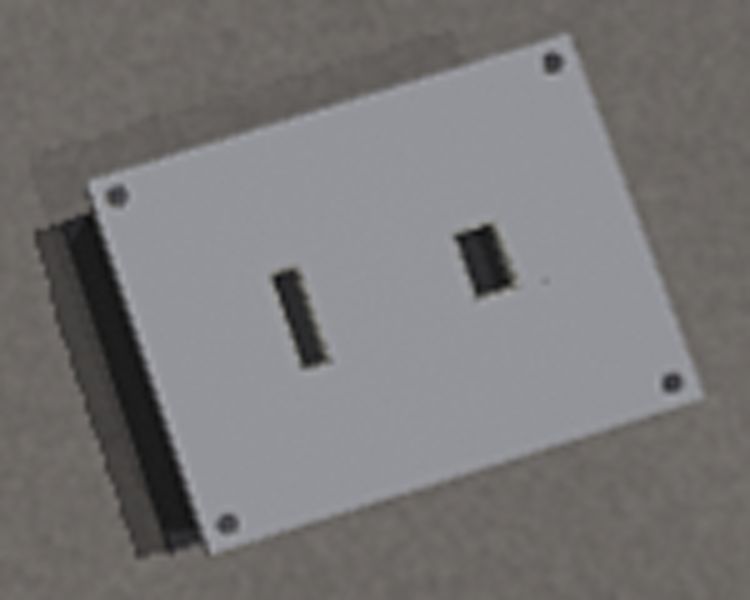

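View pics/c4.png

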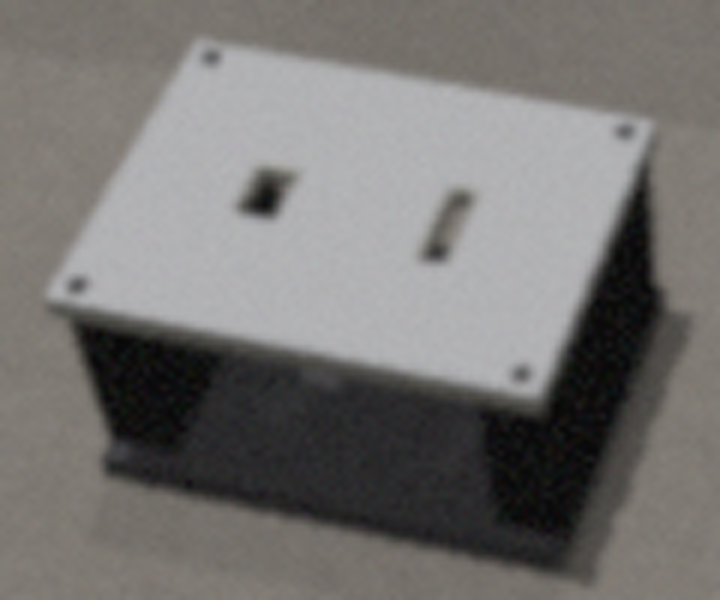

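The stand at top view (305,183) sits on the 116 mm disc candidate; the other stand, at top (188,205), is in the tray. The larger empty disc is at (246,296). The disc bar looks like the blade. I'll check sizes and build helpers.

```bash
cat > h.py <<'E'
import numpy as np, cv2
from scipy.spatial.transform import Rotation as R
def proj(c,P):
    P=np.atleast_2d(P).astype(float);T=c["T"];Q=(P-T[:3,3])@T[:3,:3]
    s=Q[:,:2]/Q[:,2:];r2=(s**2).sum(1,keepdims=True)
    s=s*(1+c["k1"]*r2);return s*[c["fx"],c["fy"]]+[c["cx"],c["cy"]]
def unproj(c,p,z):
    p=np.atleast_2d(p).astype(float)
    d=(p-[c["cx"],c["cy"]])/[c["fx"],c["fy"]];s=d.copy()
    for _ in range(20): s=d/(1+c["k1"]*(s**2).sum(1,keepdims=True))
    T=c["T"];v=np.c_[s,np.ones(len(s))]@T[:3,:3].T
    return T[:3,3]+v*((z-T[2,3])/v[:,2:])
def boxpts(x,y,yaw,sx,sy,z0,z1,taper=0):
    c,s=np.cos(np.radians(yaw)),np.sin(np.radians(yaw))
    o=[]
    for z in(z0,z1):
        for a,b in((1,1),(-1,1),(-1,-1),(1,-1)):
            u,v=a*sx/2,b*sy/2;o.append([x+c*u-s*v,y+s*u+c*v,z])
    return np.array(o)
def drawbox(im,c,P,col,k=1,off=(0,0)):
    q=((proj(c,P)-off)*k).round().astype(int)
    for i in range(4):
        for a,b in((i,(i+1)%4),(4+i,4+(i+1)%4),(i,i+4)): cv2.line(im,tuple(map(int,q[a])),tuple(map(int,q[b])),col,1,cv2.LINE_AA)
E
python3 - <<'E'
from workcell import viewer
from h import *
C={n:viewer.calibration(n) for n in("scene","top")}
def top(p,k,off,z): return unproj(C["top"],np.array(p,float)/k+off,z)
def sc(p,k,off,z): return unproj(C["scene"],np.array(p,float)/k+off,z)
# disc extremes
d=top([[523,165],[740,163],[630,57],[632,272]],4.2,(155,145),.006);print(d)
print(top([[570,100],[655,83],[683,195],[597,215]],4.2,(155,145),.046))
g=top([[117,195],[552,63],[672,383],[228,523],[90,180],[571,34],[703,398],[212,553]],5,(350,155),.11);print("gauge",g)
print("slots",top([[273,273],[297,267],[328,362],[304,368],[455,236],[493,223],[515,285],[476,298]],5,(350,155),.11))
g2=sc([[210,57],[625,132],[520,373],[77,286],[197,38],[655,125],[545,400],[47,297]],6,(195,115),.11);print("gauge sc",g2)
print("bigdisc",unproj(C["top"],[[211,296],[282,296]],.006))
print("disc bar top scene",sc([[165,48],[177,57],[160,105],[142,98]],4,(285,185),.126), "tray",sc([[655,208],[686,215],[678,255],[649,246]],4,(285,185),.126))
E
```

```text
[[0.58876097 0.14976637 0.006     ]
 [0.58925227 0.03562778 0.006     ]
 [0.64691524 0.09359354 0.006     ]
 [0.53175261 0.09227734 0.006     ]]
[[0.61428537 0.12215153 0.046     ]
 [0.62287257 0.07915168 0.046     ]
 [0.56520747 0.06512284 0.046     ]
 [0.55525939 0.1081632  0.046     ]]
gauge [[ 0.54822546 -0.04408415  0.11      ]
 [ 0.59998035 -0.21610606  0.11      ]
 [ 0.47420659 -0.25469648  0.11      ]
 [ 0.42198378 -0.08304687  0.11      ]
 [ 0.55419797 -0.03372952  0.11      ]
 [ 0.61164502 -0.2242787   0.11      ]
 [ 0.46841575 -0.26617352  0.11      ]
 [ 0.41079232 -0.07664037  0.11      ]]
slots [[ 0.51738139 -0.10354092  0.11      ]
 [ 0.51967497 -0.11289176  0.11      ]
 [ 0.4828779  -0.12336191  0.11      ]
 [ 0.48061729 -0.11407602  0.11      ]
 [ 0.53149343 -0.17450748  0.11      ]
 [ 0.53651752 -0.18949191  0.11      ]
 [ 0.51227558 -0.19667282  0.11      ]
 [ 0.50730232 -0.1813691   0.11      ]]
gauge sc [[ 0.47193839 -0.25318353  0.11      ]
 [ 0.41974004 -0.08043912  0.11      ]
 [ 0.54569943 -0.0426961   0.11      ]
 [ 0.59886837 -0.21418956  0.11      ]
 [ 0.46567915 -0.26550883  0.11      ]
 [ 0.41012947 -0.07237418  0.11      ]
 [ 0.55154448 -0.02731275  0.11      ]
 [ 0.60926988 -0.22037746  0.11      ]]
bigdisc [[0.34816571 0.29239509 0.006     ]
 [0.34794169 0.14160169 0.006     ]]
disc bar top scene [[0.55197803 0.07725174 0.126     ]
 [0.55375303 0.0856503  0.126     ]
 [0.58454424 0.09430319 0.126     ]
 [0.58561041 0.08418576 0.126     ]] tray [[0.51073838 0.33237603 0.126     ]
 [0.50657354 0.34691964 0.126     ]
 [0.52997427 0.35190089 0.126     ]
 [0.53256572 0.33801318 0.126     ]]
```

```bash
cat >> h.py <<'E'
def delta(o,pos,yaw):
    "shift (60mm units) in current tool frame and yaw turn units about tool z, plus tilt residual"
    Rt=R.from_euler('xyz',o["tcp_rot"],degrees=True)
    d=Rt.inv().apply(np.array(pos)-o["ee_pos"])/.06
    Rg=R.from_euler('xyz',[180,0,yaw],degrees=True)
    return d.round(3),((Rt.inv()*Rg).as_rotvec(degrees=True)/6).round(3)
E
python3 - <<'E'
from workcell import bot,viewer
from h import *
c=viewer.calibration("wrist");o=bot.get_obs()
Rt=R.from_euler('xyz',o["tcp_rot"],degrees=True).as_matrix()
print(c);print("cam in tool",Rt.T@(c["T"][:3,3]-o["ee_pos"]),Rt.T@c["T"][:3,:3])
print(delta(o,[.589,.0935,.30],13.6))
cv2.imwrite("pics/w0.png",viewer.camera("wrist"))
E
```

```text
{'fx': 306.01502505355006, 'fy': 306.01502505355006, 'cx': 321.7772113901186, 'cy': 200.67883888083182, 'k1': 0.010538602904021914, 'T': array([[ 0.32473163, -0.91210576, -0.25022479,  0.24109072],
       [-0.94580482, -0.31361264, -0.08426361, -0.49822076],
       [-0.00161633,  0.26402687, -0.96451397,  0.37302967],
       [ 0.        ,  0.        ,  0.        ,  1.        ]])}
cam in tool [ 0.06620774 -0.00043717 -0.14236786] [[-2.68107367e-05 -9.64518915e-01 -2.64013753e-01]
 [ 9.99999916e-01  8.21695283e-05 -4.01739673e-04]
 [ 4.09179399e-04 -2.64013741e-01  9.64518832e-01]]
(array([ 9.79 , -7.45 , -1.147]), array([-0.012,  0.001,  0.892]))
```

View pics/w0.png

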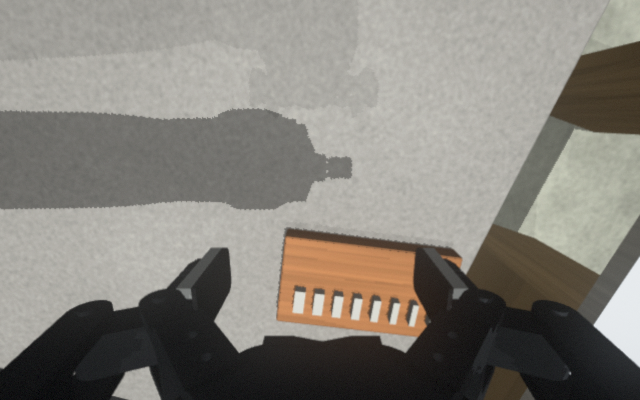

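The wrist view shows the fingers symmetric about column ~322. Moving to above the disc bar, lifting first.

arm_command(
  motion=[
    [1,[0,0,-0.6],[0,0,0.45]],
    [1,[0,0,-0.55],[0,0,0.44]],
    [1,[0.4,-0.35,0],[0,0,0]],
    [1,[0.7,-0.65,0],[0,0,0]],
    [1,[0.7,-0.65,0],[0,0,0]],
    [1,[0.7,-0.65,0],[0,0,0]],
    [1,[0.7,-0.65,0],[0,0,0]],
    [1,[0.7,-0.65,0],[0,0,0]],
    [1,[0.7,-0.65,0],[0,0,0]],
    [1,[0.7,-0.65,0],[0,0,0]],
    [1,[0.4,-0.35,0],[0,0,0]],
    [1,[0,0,0],[0,0,0]],
  ],
)

```text
time: 1.65
ee_pos: [0.4377, -0.1319, 0.2998]
tcp_rot: [-180.0, 0.0, 13.8]
wrist_force: [-0.7, -1.6, -0.5]
opening: 0.0856
```

```bash
python3 - <<'E'
from workcell import bot,viewer
from h import *
o=bot.get_obs();print(o["time"],o["ee_pos"],o["tcp_rot"])
c=viewer.calibration("wrist")
cv2.imwrite("pics/w1.png",viewer.camera("wrist"))
print(delta(o,[.589,.0935,.30],13.6))
E
```

```text
1.65 [ 0.43765776 -0.13189806  0.29978372] [-1.79966276e+02  4.12647886e-02  1.38108165e+01]
(array([ 3.346, -3.046, -0.004]), array([-0.006,  0.007,  0.035]))
```

View pics/w1.png

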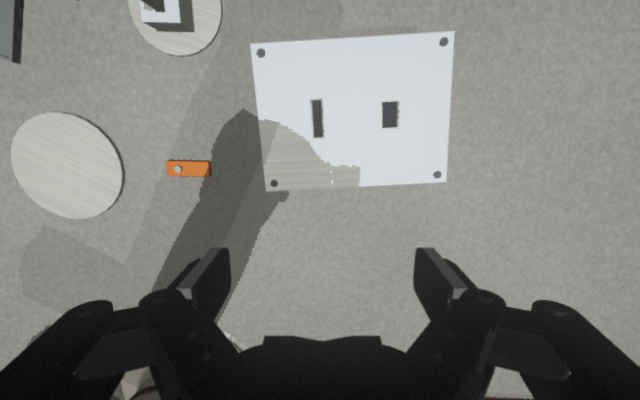

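The wrist picture shows the whole guard plate: screws near (260,52), (444,42), (437,175), (274,183), wide slot at (317,118), short slot at (390,115). I'll measure it in an enlarged crop.

```bash
python3 - <<'E'
import cv2
s=cv2.imread("pics/w1.png")
a=cv2.resize(s[80:150,290:420],(780,420),interpolation=cv2.INTER_CUBIC);cv2.imwrite("pics/c5.png",a)
a=cv2.resize(s[25:195,240:465],(788,595),interpolation=cv2.INTER_CUBIC);cv2.imwrite("pics/c6.png",a)
E
```

```text
(no output)
```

View pics/c5.png

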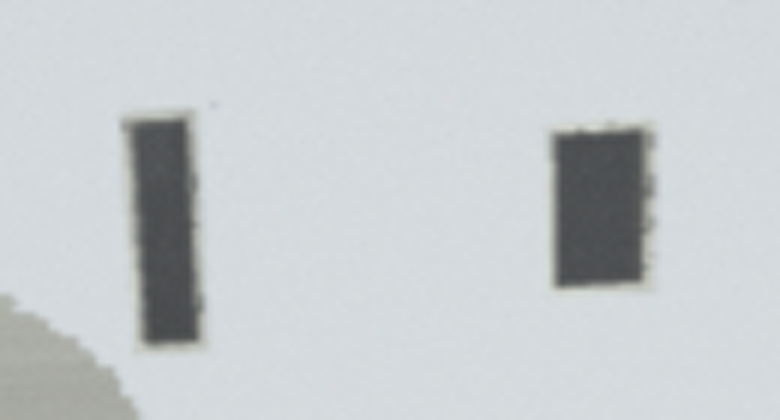

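View pics/c6.png

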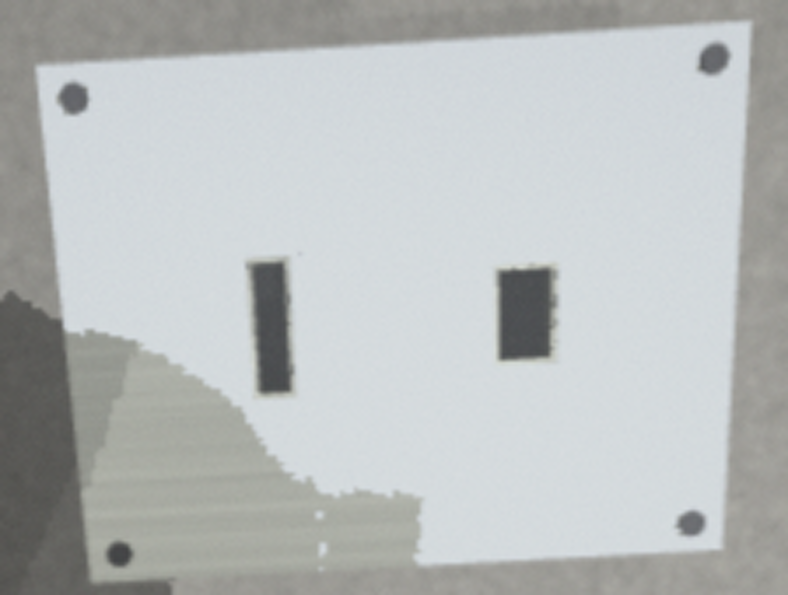

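arm_command(
  motion=[
    [0.6,[0.4,-0.35,0],[0,0,0]],
    [0.6,[0.7,-0.65,0],[0,0,0]],
    [0.6,[0.7,-0.65,0],[0,0,0]],
    [0.6,[0.7,-0.65,0],[0,0,0]],
    [0.6,[0.45,-0.4,0],[0,0,0.04]],
    [0.6,[0,0,0],[0,0,0]],
    [0.6,[0,0,0],[0,0,0]],
  ],
)

```text
time: 2.58
ee_pos: [0.5705, 0.0643, 0.3003]
tcp_rot: [180.0, 0.0, 13.3]
wrist_force: [0.5, 0.7, -0.4]
opening: 0.0513
```

```bash
cat >> h.py <<'E'
def wristcal(o):
    from workcell import viewer
    c=dict(viewer.calibration("wrist"));Rt=R.from_euler('xyz',o["tcp_rot"],degrees=True).as_matrix()
    T=np.eye(4);T[:3,3]=o["ee_pos"]+Rt@[0.06620774,-0.00043717,-0.14236786]
    T[:3,:3]=Rt@np.array([[-2.68107367e-05,-9.64518915e-01,-2.64013753e-01],[9.99999916e-01,8.21695283e-05,-4.01739673e-04],[4.09179399e-04,-2.64013741e-01,9.64518832e-01]])
    c["T"]=T;return c
E
python3 - <<'E'
from workcell import bot,viewer
from h import *
c=wristcal(dict(ee_pos=np.array([ 0.43765776,-0.13189806,0.29978372]),tcp_rot=[-1.79966276e+02,4.12647886e-02,1.38108165e+01]))
k=3.5
g=unproj(c,np.array([[73,98],[713,58],[691,523],[119,554]])/k+[240,25],.11);print(g,g.mean(0))
print("hole dists",np.linalg.norm(np.roll(g,-1,0)-g,axis=1))
w=unproj(c,np.array([[124,118],[193,113],[205,346],[138,350]])/6+[290,80],.11);print("wide",w,w.mean(0),np.linalg.norm(np.roll(w,-1,0)-w,axis=1))
e=unproj(c,np.array([[38,66],[750,21],[722,549],[91,581]])/k+[240,25],.11);print("plate",e.mean(0),np.linalg.norm(np.roll(e,-1,0)-e,axis=1))
for a in(g,e):
    print("yaw",[np.degrees(np.arctan2(*(v[1::-1]))) for v in (a[0]-a[3],a[1]-a[2])],[np.degrees(np.arctan2(*(v[1::-1])))+90 for v in (a[1]-a[0],a[2]-a[3])])
o=bot.get_obs();c=viewer.calibration("wrist");print(np.abs(c["T"]-wristcal(o)["T"]).max(),o["ee_pos"],o["tcp_rot"])
cv2.imwrite("pics/w2.png",viewer.camera("wrist"))
E
```

```text
[[ 0.54636891 -0.04227431  0.11      ]
 [ 0.59905554 -0.21465608  0.11      ]
 [ 0.47269622 -0.25327208  0.11      ]
 [ 0.42011677 -0.08099121  0.11      ]] [ 0.50955936 -0.14779842  0.11      ]
hole dists [0.18025358 0.13212824 0.18012579 0.1320553 ]
wide [[ 0.51548101 -0.10026845  0.11      ]
 [ 0.51910214 -0.1115856   0.11      ]
 [ 0.48152969 -0.12302745  0.11      ]
 [ 0.47801278 -0.11164267  0.11      ]] [ 0.4985314  -0.11163104  0.11      ] [0.01188236 0.03927602 0.01191561 0.03915662]
plate [ 0.50970207 -0.14805559  0.11      ] [0.19888959 0.14972554 0.19999009 0.14900803]
yaw [np.float64(17.048852942223323), np.float64(16.99340049380777)] [np.float64(16.99520573963659), np.float64(16.97198396855454)]
yaw [np.float64(16.71813964266509), np.float64(17.140125918813904)] [np.float64(16.999648309352096), np.float64(16.793699247857205)]
8.12368161018373e-05 [0.57050417 0.06429234 0.30031875] [1.79984160e+02 2.64750028e-02 1.33180537e+01]
```

View pics/w2.png

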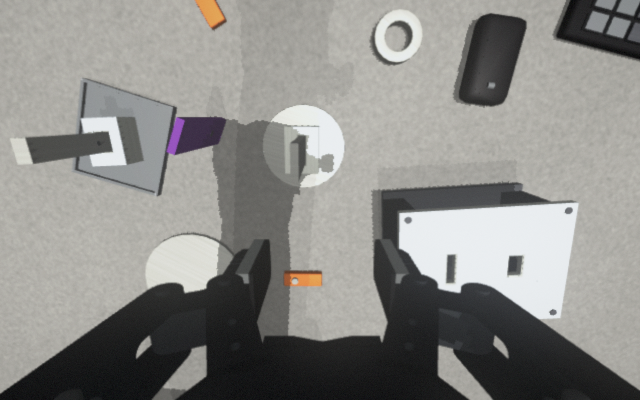

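```bash
python3 - <<'E'
import cv2
s=cv2.imread("pics/w2.png")
a=cv2.resize(s[95:195,250:360],(660,600),interpolation=cv2.INTER_CUBIC);cv2.imwrite("pics/c7.png",a)
E
```

```text
(no output)
```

View pics/c7.png

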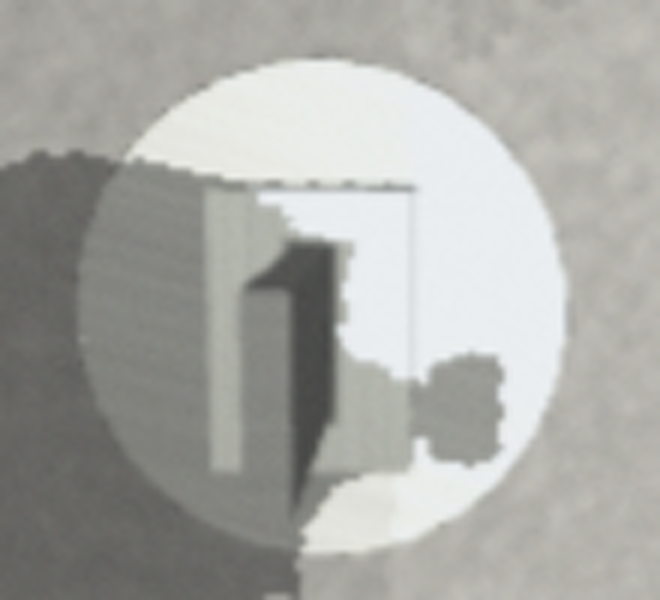

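The disc bar's top face spans crop (243,290)–(293,515), about 8 mm × 36 mm: it is the blade.

```bash
python3 - <<'E'
from workcell import bot,viewer
from h import *
o=bot.get_obs();c=viewer.calibration("wrist")
u=lambda p,z:unproj(c,np.array(p)/6+[250,95],z)
b=u([[243,290],[293,290],[293,515]],.156);print(b,np.linalg.norm(np.diff(b,axis=0),axis=1))
ctr=(b[0]+b[2])/2;v=b[1]-b[2];print("ctr",ctr,"yaw",np.degrees(np.arctan2(v[1],v[0])))
d=u([[80,305],[566,305],[320,58],[320,553]],.006);print("disc",(d[0]+d[1])/2,(d[2]+d[3])/2,np.linalg.norm(d[1]-d[0]),np.linalg.norm(d[2]-d[3]))
s=u([[206,188],[414,188],[410,470],[211,472]],.046);print("stand",s,s.mean(0),np.linalg.norm(np.roll(s,-1,0)-s,axis=1))
print("standyaw",[np.degrees(np.arctan2(w[1],w[0])) for w in (s[0]-s[3],s[1]-s[2])])
im=cv2.imread("pics/w2.png")
print(delta(o,[ctr[0],ctr[1],.22],13.4))
E
```

```text
[[0.60505778 0.1025128  0.156     ]
 [0.6068306  0.095017   0.156     ]
 [0.57230351 0.08758905 0.156     ]] [0.00770259 0.03531705]
ctr [0.58868064 0.09505092 0.156     ] yaw 12.14122774327391
disc [0.59049319 0.09537545 0.006     ] [0.58821159 0.09560551 0.006     ] 0.11424371207841028 0.11510782938010593
stand [[0.61259718 0.12307821 0.046     ]
 [0.62265099 0.08056465 0.046     ]
 [0.56408926 0.0677847  0.046     ]
 [0.55364453 0.11006277 0.046     ]] [0.58824549 0.09537258 0.046     ] [0.04368617 0.05994    0.04354914 0.06037233]
standyaw [np.float64(12.449924279125058), np.float64(12.310674489476002)]
(array([ 0.415, -0.432,  1.343]), array([ 0.003, -0.   , -0.018]))
```

arm_command(
  motion=[
    [0.6,[0.2,-0.22,0.5],[0,0,0]],
    [0.6,[0.21,-0.22,0.5],[0,0,0]],
    [0.6,[0,0,0.34],[0,0,0.05]],
    [0.6,[0,0,0],[0,0,0]],
    [0.6,[0,0,0],[0,0,0]],
  ],
)

```text
time: 3.25
ee_pos: [0.5886, 0.096, 0.2214]
tcp_rot: [180.0, -0.1, 13.0]
wrist_force: [-0.2, -0.4, 0.8]
opening: 0.051
```

```bash
python3 - <<'E'
from workcell import bot,viewer
from h import *
o=bot.get_obs();c=viewer.calibration("wrist");print(o["time"],o["ee_pos"],o["tcp_rot"])
im=viewer.camera("wrist");cv2.imwrite("pics/w3.png",im)
b=boxpts(.5885,.0952,13,.036,.008,.016,.156);print(proj(c,b[4:]))
cv2.imwrite("pics/c8.png",cv2.resize(im[140:290,240:400],(640,600),interpolation=cv2.INTER_CUBIC))
E
```

```text
3.25 [0.5886305  0.09603676 0.22142665] [ 1.79989885e+02 -9.47930015e-02  1.30083909e+01]
[[317.87701822 189.1635241 ]
 [318.03472997 237.37923054]
 [329.02641821 237.38158441]
 [329.35393805 189.16553377]]
```

View pics/c8.png

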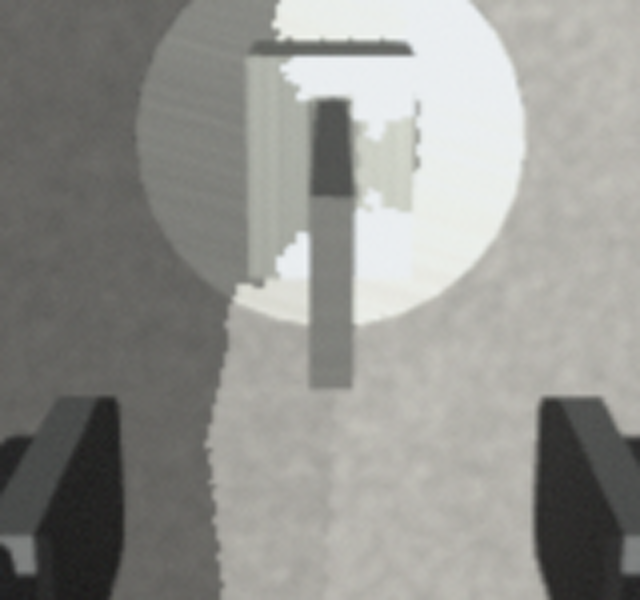

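View pics/w3.png

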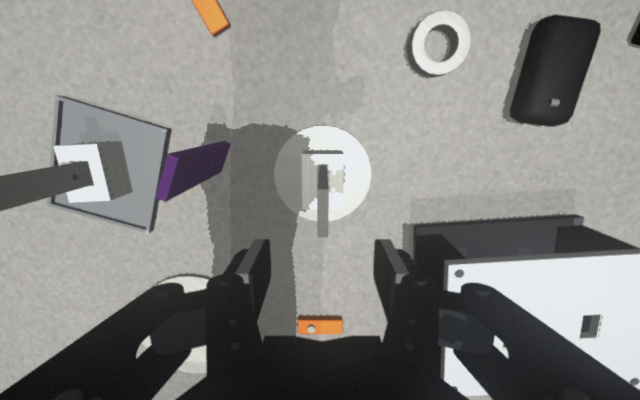

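Observed top-face edges (317.5–328.7, rows 189–237) match prediction to 0.5 px. Descending and gripping at 60 N.

arm_command(
  motion=[
    [0.6,[0,0,0.5],[0,0,0]],
    [0.6,[0,0,0.5],[0,0,0]],
    [0.6,[0,0.006,0.5],[0,0,0]],
    [0.6,[0,0,0.39],[0,0,0]],
    [0.6,[0,0,0],[0,0,0]],
    [0.3,[0,0,0],[0,0,0]],
    [0,[0,0,0],[0,0,0]],
    [0,[0,0,0],[0,0,0]],
    [0,[0,0,0],[0,0,0]],
    [0,[0,0,0],[0,0,0]],
    [0,[0,0,0],[0,0,0]],
    [0,[0,0,0],[0,0,0]],
  ],
  newtons=60,
)

```text
time: 4.8
ee_pos: [0.5894, 0.0964, 0.108]
tcp_rot: [180.0, -0.1, 13.1]
wrist_force: [0.2, -1.7, 6.0]
opening: 0.0073
```

```bash
python3 - <<'E'
from workcell import bot,viewer
from h import *
o=bot.get_obs();print(o)
im=viewer.camera("wrist");cv2.imwrite("pics/w4.png",im)
E
```

```text
{'time': 4.8, 'q': array([ 9.30973286e+00,  1.06153848e+01,  2.70961257e+00,  8.19543075e+01,
       -3.95296678e-02,  1.76246532e+02]), 'qd': array([ 0.01362665, -0.02241011, -0.05575124, -0.09313845, -0.11134417,
        0.05308305]), 'joint_efforts': array([ 1.03280671e+00, -5.50313973e+01,  4.38773596e+01, -1.29792346e-01,
        6.53101634e-01, -2.22061695e-03]), 'ee_pos': array([0.58943639, 0.09642747, 0.10801061]), 'tcp_rot': array([ 1.79951395e+02, -1.37032474e-01,  1.30632106e+01]), 'wrist_force': array([ 0.18995966, -1.73607681,  5.96919242]), 'torque': array([-0.53897312, -0.06504158, -0.0095226 ]), 'opening': 0.007277482980987964}
```

View pics/w4.png

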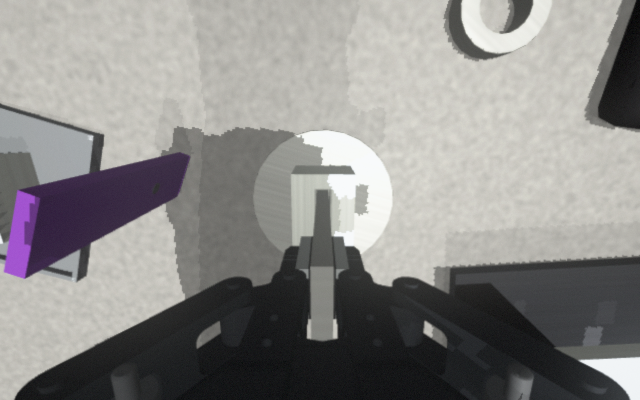

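The wrist picture shows the blade clamped between the pads around column 322, still in the stand; opening 7.3 mm. Lifting.

arm_command(
  motion=[
    [0,[0,0,-0.1],[0,0,0]],
    [0,[0,0,-0.15],[0,0,0]],
    [0,[0,0,-0.2],[0,0,0]],
    [0,[0,0,-0.3],[0,0,0]],
    [0,[0,0,-0.4],[0,0,0]],
    [0,[0,0,-0.4],[0,0,0]],
    [0,[0,0,-0.4],[0,0,0]],
    [0,[0,0,-0.4],[0,0,0]],
    [0,[0,0,-0.15],[0,0,0]],
    [0,[0,0,0],[0,0,0]],
  ],
)

```text
time: 6.1
ee_pos: [0.5889, 0.0967, 0.2571]
tcp_rot: [180.0, -0.1, 13.1]
wrist_force: [0.1, 0.8, -3.9]
opening: 0.0072
```

```bash
python3 - <<'E'
from workcell import bot,viewer
from h import *
o=bot.get_obs();print(o["ee_pos"],o["tcp_rot"],o["wrist_force"],o["torque"],o["opening"])
im=viewer.camera("wrist");cv2.imwrite("pics/w5.png",im)
cv2.imwrite("pics/s5.png",viewer.camera("scene"))
# target above slot
u=np.array([-.2924,.9563]);
R0=.092
print(delta(o,[.4985,-.1115,.25],17))
E
```

```text
[0.58889843 0.09665835 0.25709316] [ 1.79998641e+02 -5.70008366e-02  1.30751385e+01] [ 0.08353351  0.75384111 -3.92002599] [ 0.00904842 -0.00128831  0.00685169] 0.007221739274062531
(array([-2.253,  3.039,  0.116]), array([ 0.001, -0.009, -0.654]))
```

View pics/w5.png

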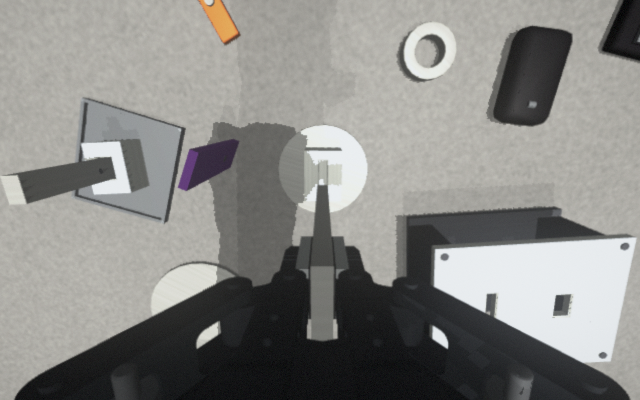

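View pics/s5.png

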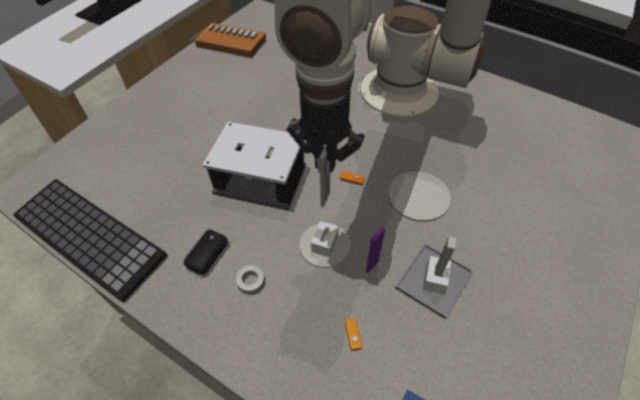

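The blade is out (pocket empty at scene (325,228), weight 3.9 N). Now measuring how it sits in the hand.

```bash
python3 - <<'E'
from workcell import bot,viewer
from h import *
o=bot.get_obs();c=viewer.calibration("wrist");im=cv2.imread("pics/w5.png")
Rt=R.from_euler('xyz',o["tcp_rot"],degrees=True)
def bar(dx,dy,zl=.092):
    P=[]
    for z,sx,sy in((zl,.016,.002),(zl-.008,.018,.004),(zl-.140,.018,.004)):
        for a,b in((1,1),(-1,1),(-1,-1),(1,-1)): P.append([dx+a*sx,dy+b*sy,z])
    return o["ee_pos"]+Rt.apply(P)
p=proj(c,bar(0,0));print(p.round(1))
x0,y0=282,145;k=6
a=cv2.resize(im[y0:y0+100,x0:x0+80],None,fx=k,fy=k,interpolation=cv2.INTER_CUBIC);
x1,y1=292,230
b=cv2.resize(im[y1:y1+120,x1:x1+60],None,fx=5,fy=5,interpolation=cv2.INTER_CUBIC)
cv2.imwrite("pics/c9.png",np.hstack([a,b]))
E
```

```text
[[325.  183.4]
 [324.9 222.1]
 [319.9 222.1]
 [319.9 183.4]
 [327.7 183. ]
 [327.5 227.9]
 [317.3 227.9]
 [317.1 183. ]
 [334.9 264.2]
 [333.8 353. ]
 [312.2 353. ]
 [311.3 264.2]]
```

View pics/c9.png

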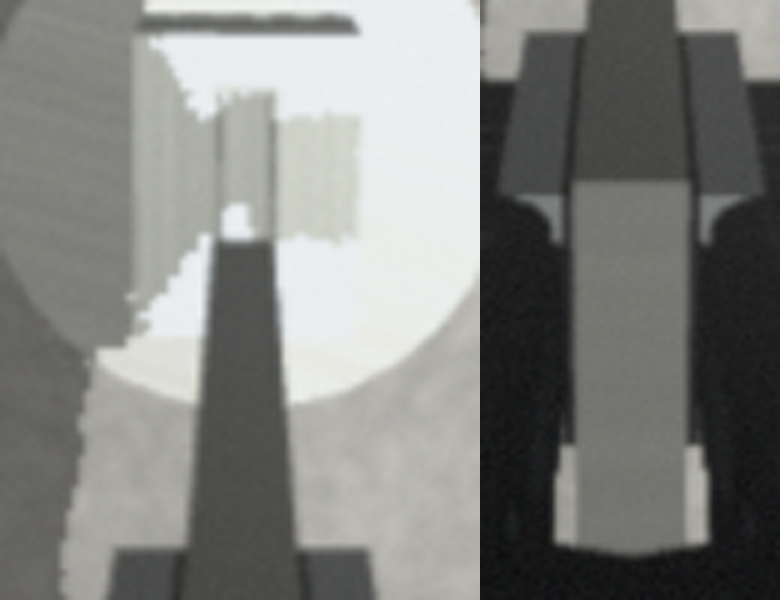

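The held blade is about 1 mm back along tool −x, tilt under half a degree. Moving above the wide slot.

arm_command(
  motion=[
    [0,[0,0,0],[0,0,-0.33]],
    [0,[0,0,0],[0,0,-0.33]],
    [0,[-0.24,0.28,0],[0,0,0]],
    [0,[-0.4,0.5,0],[0,0,0]],
    [0,[-0.5,0.6,0],[0,0,0]],
    [0,[-0.5,0.6,0],[0,0,0]],
    [0,[-0.5,0.55,0],[0,0,0]],
    [0,[-0.3,0.35,0],[0,0,0]],
    [0,[0,0,0.3],[0,0,0]],
    [0,[0,0,0.3],[0,0,0]],
    [0,[0,0,0],[0,0,0]],
    [0,[0,0,0],[0,0,0]],
  ],
)

```text
time: 7.7
ee_pos: [0.4991, -0.1118, 0.2213]
tcp_rot: [180.0, -0.0, 17.0]
wrist_force: [-0.6, -0.3, -3.0]
opening: 0.0073
```

```bash
python3 - <<'E'
from workcell import bot,viewer
from h import *
o=bot.get_obs();print(o["ee_pos"],o["tcp_rot"],o["wrist_force"],o["torque"],o["opening"])
c=viewer.calibration("wrist");im=viewer.camera("wrist");cv2.imwrite("pics/w6.png",im)
print(delta(o,[.4996,-.1112,.22],17))
x0,y0=272,130;k=6
a=cv2.resize(im[y0:y0+100,x0:x0+120],None,fx=k,fy=k,interpolation=cv2.INTER_CUBIC);cv2.imwrite("pics/c10.png",a)
print("slot pred",proj(c,boxpts(.4985,-.1115,17,.038,.010,.1,.11))[4:])
s=viewer.camera("scene");cv2.imwrite("pics/c11.png",cv2.resize(s[100:220,190:340],None,fx=5,fy=5,interpolation=cv2.INTER_CUBIC))
E
```

```text
[ 0.49913822 -0.11177545  0.22127283] [ 1.79974981e+02 -3.28253554e-02  1.70307132e+01] [-0.56486998 -0.34194314 -3.00824785] [0.00958469 0.03040579 0.02942254] 0.0072640164495666815
(array([ 0.01 , -0.007,  0.021]), array([ 0.004, -0.005,  0.005]))
slot pred [[315.89997492 175.85240805]
 [316.09964105 218.75015313]
 [327.54799104 218.75511087]
 [327.79411552 175.85784511]]
```

View pics/c10.png

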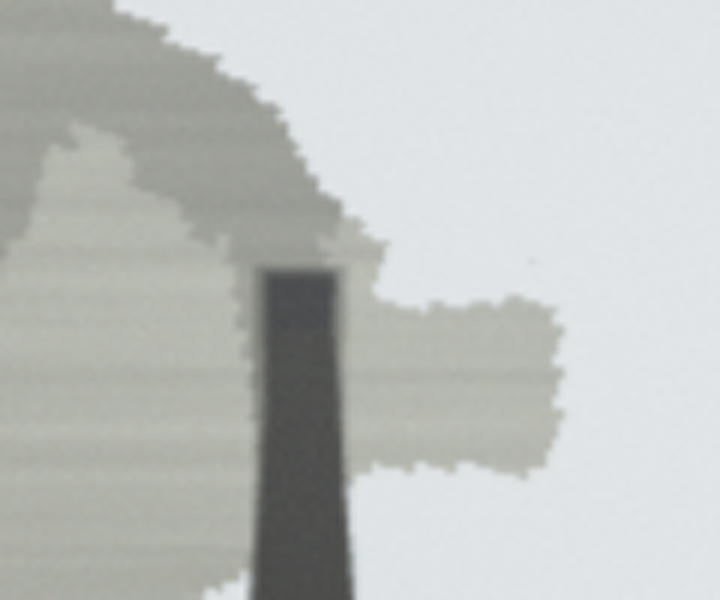

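View pics/c11.png

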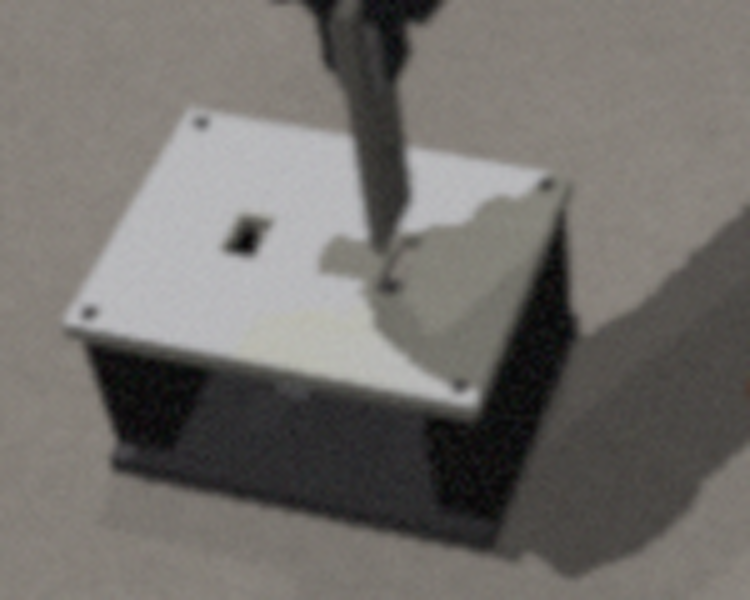

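```bash
python3 - <<'E'
from workcell import bot,viewer
from h import *
o=bot.get_obs();c=wristcal(o);im=cv2.imread("pics/w6.png").astype(float)
Rt=R.from_euler('xyz',o["tcp_rot"],degrees=True)
for dx,dy in((-.0011,0),):
    P=[]
    for z,sx,sy in((.092,.016,.002),(.084,.018,.004)):
        for a,b in((1,1),(-1,1),(-1,-1),(1,-1)): P.append([dx+a*sx,dy+b*sy,z])
    print(proj(c,o["ee_pos"]+Rt.apply(P)).round(1))
x0,y0=302,165
a=np.clip((im[y0:y0+70,x0:x0+40]-50)*4,0,255).astype(np.uint8)
cv2.imwrite("pics/c12.png",cv2.resize(a,None,fx=8,fy=8,interpolation=cv2.INTER_CUBIC))
E
```

```text
[[325.  184.9]
 [324.9 223.5]
 [320.  223.5]
 [319.9 184.9]
 [327.8 184.5]
 [327.5 229.3]
 [317.4 229.3]
 [317.2 184.5]]
```

View pics/c12.png

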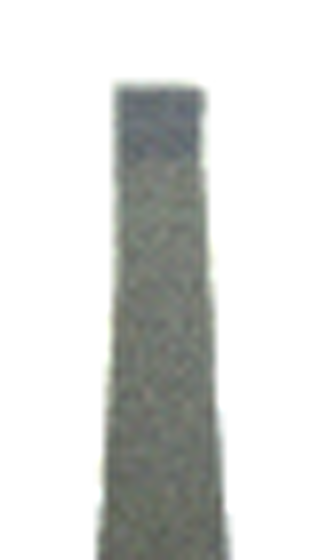

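Blade end edge at row 184.4 (predicted 184.5); slot end and blade are both centred near column 322. Tiny correction, then slow insertion.

arm_command(
  motion=[
    [0,[0.01,-0.004,0.1],[0,0,0]],
    [0,[0,0,0.1],[0,0,0]],
    [0,[0,0,0.06],[0,0,0]],
    [0,[0,0,0.06],[0,0,0]],
    [0,[0,0,0.04],[0,0,0]],
    [0,[0,0,0],[0,0,0]],
  ],
)

```text
time: 8.55
ee_pos: [0.4998, -0.1111, 0.1987]
tcp_rot: [-180.0, 0.0, 17.0]
wrist_force: [-0.5, 1.1, -3.7]
opening: 0.0074
```

```bash
cat > look.py <<'E'
import sys
from workcell import bot,viewer
from h import *
n=sys.argv[1]
o=bot.get_obs();print(o["time"],o["ee_pos"],o["tcp_rot"],o["wrist_force"],o["torque"],o["opening"])
im=viewer.camera("wrist");s=viewer.camera("scene")
a=cv2.resize(im[140:260,272:372],(500,600),interpolation=cv2.INTER_CUBIC)
b=cv2.resize(s[120:220,215:265+0],(300,600),interpolation=cv2.INTER_CUBIC)
b=cv2.resize(s[90:210,225:285],(300,600),interpolation=cv2.INTER_CUBIC)
cv2.imwrite(f"pics/{n}.png",np.hstack([a,b]))
Rt=R.from_euler('xyz',o["tcp_rot"],degrees=True)
print("delta to slot",delta(o,[.4996,-.1112,.14],17))
E
python3 look.py l1
```

```text
8.55 [ 0.49979783 -0.11109359  0.198737  ] [-1.79994947e+02  8.03272606e-03  1.70328647e+01] [-0.52789235  1.14909511 -3.70795666] [-0.03649096 -0.01485062  0.0037595 ] 0.007359171629830463
delta to slot (array([-0.004,  0.001,  0.979]), array([-0.001,  0.001,  0.005]))
```

View pics/l1.png

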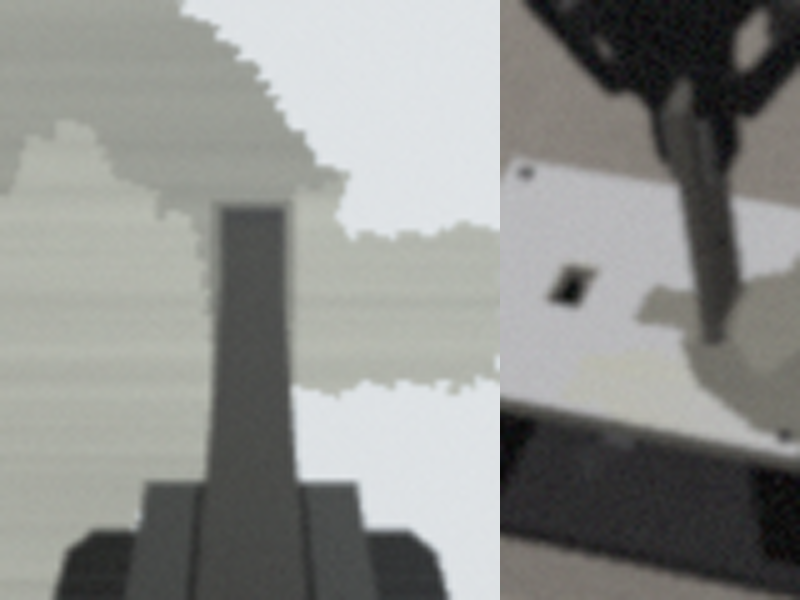

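The tip is in the slot mouth with only the blade's weight on the wrist. Continuing down.

arm_command(
  motion=[
    [0,[-0.003,0,0.06],[0,0,0]],
    [0,[0,0,0.08],[0,0,0]],
    [0,[0,0,0.08],[0,0,0]],
    [0,[0,0,0.06],[0,0,0]],
    [0,[0,0,0],[0,0,0]],
  ],
)

```text
time: 9.28
ee_pos: [0.4995, -0.1111, 0.1817]
tcp_rot: [-180.0, 0.0, 17.0]
wrist_force: [-0.6, -0.2, -3.3]
opening: 0.0071
```

```bash
python3 look.py l2
```

```text
9.275 [ 0.49950542 -0.11111193  0.18168327] [-1.79981017e+02  2.85038588e-02  1.70331315e+01] [-0.57594927 -0.22069954 -3.25278528] [-0.06862687 -0.00899748 -0.05458988] 0.007113097123616489
delta to slot (array([0.001, 0.002, 0.695]), array([-0.003,  0.005,  0.006]))
```

View pics/l2.png

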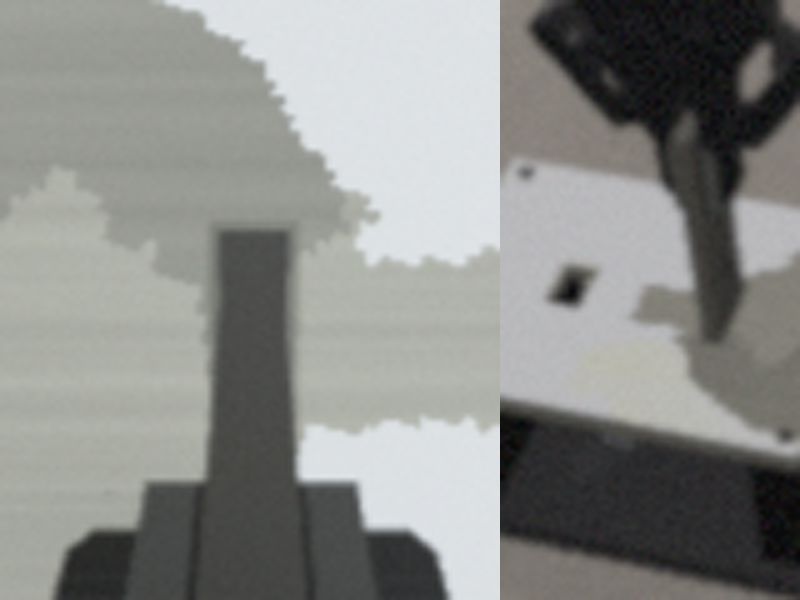

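Passing the plate freely, lateral force under 1 N. Continuing to the final depth.

arm_command(
  motion=[
    [0,[0,0,0.08],[0,0,0]],
    [0,[0,0,0.1],[0,0,0]],
    [0,[0,0,0.12],[0,0,0]],
    [0,[0,0,0.12],[0,0,0]],
    [0,[0,0,0.12],[0,0,0]],
    [0,[0,0,0.12],[0,0,0]],
    [0,[0,0,0.1],[0,0,0]],
    [0,[0,0,0.06],[0,0,0]],
    [0,[0,0,0],[0,0,0]],
    [0,[0,0,0],[0,0,0]],
    [0,[0,0,0],[0,0,0]],
  ],
)

```text
time: 10.75
ee_pos: [0.4998, -0.1112, 0.1332]
tcp_rot: [180.0, -0.0, 17.0]
wrist_force: [0.2, -0.3, -4.5]
opening: 0.0073
```

```bash
python3 look.py l3; python3 - <<'E'
from workcell import bot,viewer
from h import *
s=viewer.camera("scene");cv2.imwrite("pics/s7.png",s)
cv2.imwrite("pics/c13.png",cv2.resize(s[90:220,190:340],(690,598),interpolation=cv2.INTER_CUBIC))
F=[]
for i in range(4):
    viewer.camera("top");o=bot.get_obs();F.append(np.r_[o["wrist_force"],o["torque"],o["ee_pos"]])
print(np.mean(F,0).round(3))
E
```

```text
10.75 [ 0.49979179 -0.11117965  0.13316798] [ 1.79987765e+02 -2.23522740e-02  1.70348783e+01] [ 0.19230565 -0.33644447 -4.46750264] [ 0.03603519 -0.03787247 -0.01125886] 0.007283375137418514
delta to slot (array([-0.003, -0.001, -0.114]), array([ 0.002, -0.004,  0.006]))
[-4.35e-01 -3.40e-02 -4.04e+00  2.50e-02  6.00e-03 -3.00e-03  5.00e-01
 -1.11e-01  1.33e-01]
```

View pics/l3.png

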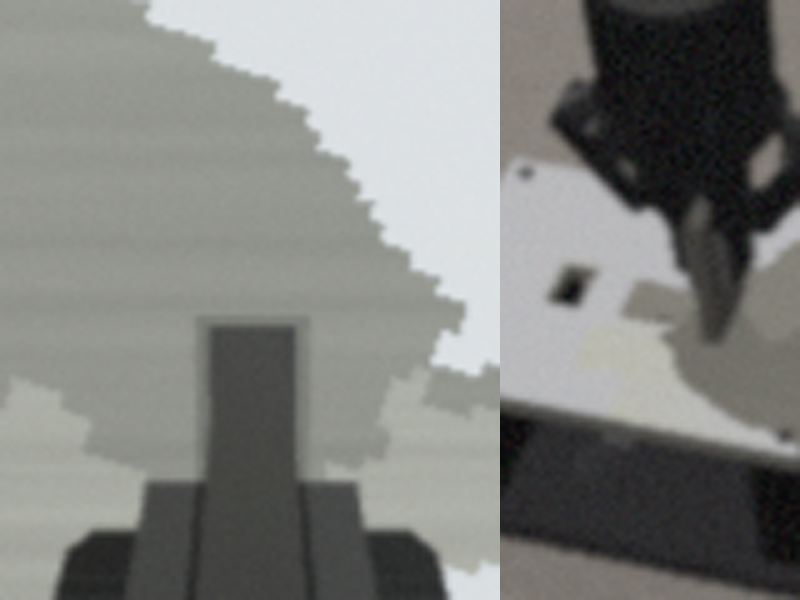

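View pics/c13.png

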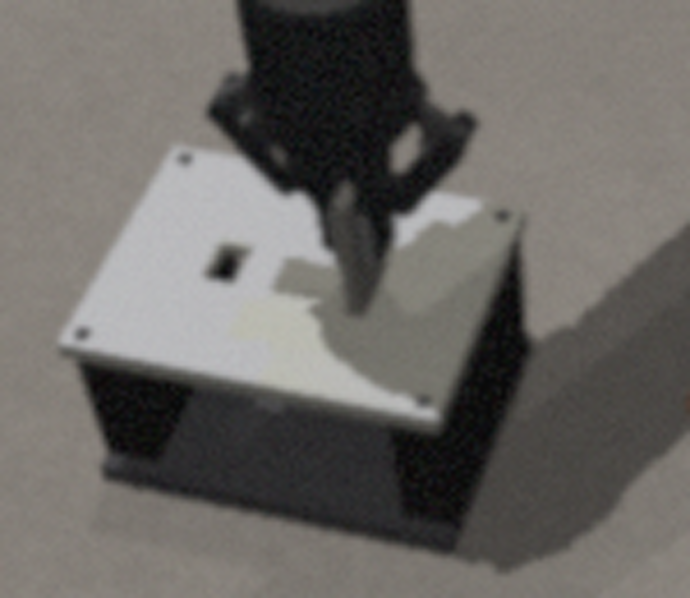

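View pics/s7.png

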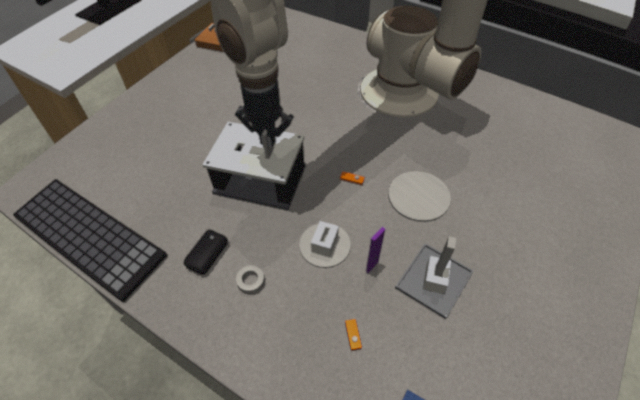

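The blade is in the wide slot, with a thin gap visible on both sides and at the end in the wrist view. The wrist reads only the blade's weight, and the other objects are unmoved. Handing in.

```bash
python3 - <<'E'
from workcell import bot
print(bot.job_done())
o=bot.get_obs();print(o["time"],o["ee_pos"],o["wrist_force"])
E
```

```text
the job is handed in; nothing more can be done
None
the job is handed in; nothing more can be done
```

I took the blade (the wide thin bar, whose stand was on the 116 mm disc) out of its stand. I lowered it through the long thin slot of the guard and handed in at about 11 s, still gripping it at 60 N.

**Last checks:**
- **Depth:** the tool tip was at z = 0.133 m. By the measured grip, that puts the blade's lower end at about z = 0.041 m, 29 mm below the beam line and 29 mm above the gauge floor. I inferred this depth from the grip height; the end itself was not visible under the plate.
- **Upright:** the tool was within 0.03° of vertical. Crop readings in the hand suggested the blade could be tilted by up to 0.4°, which is about the reading error.
- **Not pushed against the guard:** sideways force averaged under 0.5 N, and vertical force was about 4 N, the blade's own weight. The wrist view showed a gap on both sides of the blade and at the one end in view.
- **Other objects:** in the last scene picture the key (the other bar), the purple look-alike, the clips, the ring and the mouse were where they started.

No check failed. Early stand-angle readings differed by about 1° (12.4° to 13.6°), so I gripped at 13°, and the blade came out and went in without jamming.

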